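# Return the plate scraper to its sloping dock

## Task

Pick up the red-handled plate scraper from its rest and slide its blade all the way into the slot of the sloping dock, until its black collar sits against the white slot block; then let go of it and leave it there. The slot block floats sideways in the dock and may stand off-centre, so find the slot by eye or by feel, and push gently, without ramming. Leave the bottles, dish and beaker where they stand.

Things in the scene. Friction and masses are not known exactly. Their poses are not given: they have to be found in the camera images.
- scraper: Steel plate scraper, 200 mm long, 0.16 kg, flat on its rest, mid-plane 31 mm above the bench, handle towards the robot's left (+y). Origin: on its axis, at the front of the black collar. -x to the blade tip, +x along the handle, y across the width, z normal to the blade. Blade x -80..0, 52 wide, 4 thick, square tip. Collar x 0..14, 40 wide, 18 thick: too thick for the slot.
- scraper_grip (a point): Point on the centre axis of the scraper's red handle, 42 mm behind the collar front; axes as the scraper's. The handle (scraper x 14 to 120 mm) is 24 mm wide in y and 18 mm thick in z, free at the sides and beneath for x 15 to 80 mm while on the rest. The scraper is the same when turned over about x.
- scraper_tip (a point): Middle of the straight end of the scraper's blade, 80 mm from the collar front; axes as the scraper's.
- rest: Fixed grey scraper rest: base plate 200 x 75 x 6 mm (its x -90 to 110 mm), a cross-bar under the blade (its x -55 mm, 29 mm high, 66 mm wide) and one under the handle end (its x 90 mm, 22 mm high, 30 mm wide). Origin on the bench; at the start the scraper lies along its x, collar front within 6 mm of above this origin.
- dock: Blue tilted frame of the fixed dock. Origin: centre of its mouth, 98 mm above the bench. +x points out of the mouth, 35 deg above level, towards the robot's left (+y, within 30 deg); y level across the mouth; z normal to the slot plane, up and leaning to -y. Blade enters along -x. Cheeks 8 mm thick at y +-70 to +-79, z +-25, x -100 to 0 mm. Home: scraper origin at x = 0, z = 0 here, axes parallel.
- dock_mouth (a point): Same point and axes as the dock. Between the cheeks is a white slot block, 100 (y) x 40 (z) x 90 mm deep, front face at x = 0. Its through slot: 57 mm wide (y), 8 mm high, centred on z = 0 and in the block, 3 mm chamfers. The block stands up to 16 mm off this point either way in y, held by 8 N of friction; its place is NOT reported: see the slot, or feel for it with the blade tip.
- dock_front (a point): Point 100 mm straight out of the dock's mouth (dock x = 100 mm), same axes as the dock: with the scraper's origin here the blade tip is 20 mm short of the slot block's face. If the blade is more than about 4 mm off the slot's centre in y the tip lands on the face and stops there, 80 mm short of home.
- solvent: Clear bottle with blue cap, 72 mm diameter, 170 mm tall, loose bystander; origin at centre of its underside.
- amber: Amber bottle with black cap, 60 mm diameter, 130 mm tall, loose bystander; origin at centre of its underside.
- dish: Low white weighing dish, 68 mm diameter, 22 mm tall, loose bystander; origin at centre of its underside.
- beaker: Clear beaker, 68 mm diameter, 80 mm tall, loose bystander; origin at centre of its underside.
Not all that is in view belongs to the job. Several things have the shape of the scraper; the one meant has the colours described above.

How it is judged:
On the way:
1. the scraper is lifted clear of its rest (height (world z) of scraper above 0.07 m and contact force between scraper and rest below 0.1 N), for 0.2 s.
At the end, for the whole second after the job is handed in: The scraper is home in the dock's slot: collar front within 6 mm of the mouth plane, within 7 mm of the slot plane and 22 mm of the dock's centre line, axes within 0.12 rad of the dock's, at rest (under 0.02 m/s) and released (x of scraper in the frame of dock between -0.006 and 0.006 m and y of scraper in the frame of dock between -0.022 and 0.022 m and z of scraper in the frame of dock between -0.007 and 0.007 m and angle between the x axis of scraper and the x axis of dock, either way round below 0.12 rad and angle between the z axis of scraper and the z axis of dock, either way round below 0.12 rad and linear speed of scraper below 0.02 m/s and contact force between the fingers and scraper below 0.1 N); the robot touches nothing.
It fails at once if the scraper is rammed against the dock (over 60 N) (contact force between scraper and dock above 60 N).
It fails at once if the solvent is moved over 25 mm or tipped (distance of solvent from where it was at the start of the episode above 0.025 m or angle between solvent's own z axis and vertical above 0.4 rad).
It fails at once if the amber is moved over 25 mm or tipped (distance of amber from where it was at the start of the episode above 0.025 m or angle between amber's own z axis and vertical above 0.4 rad).
It fails at once if the dish is moved over 25 mm or tipped (distance of dish from where it was at the start of the episode above 0.025 m or angle between dish's own z axis and vertical above 0.4 rad).
It fails at once if the beaker is moved over 25 mm or tipped (distance of beaker from where it was at the start of the episode above 0.025 m or angle between beaker's own z axis and vertical above 0.4 rad).
It also fails if it takes over 64 s, if anything falls off the work surface, if the arm or the gripper's body presses on something with over 40 N, if the wrist force passes 120 N, or if a joint passes its speed limit or range.

## Robot

A 6-joint arm with a two-finger parallel gripper is mounted at the origin on the work surface. World frame = base frame: x ahead of the robot, y to its left, z up, the work surface at z = 0. Lengths are in m, angles in rad, forces in N, time in s.
With the tool pointing down it reaches from about 0.375 to 0.9 m from the base axis. Payload 3.1 kg.
Tool frame: the origin (TCP) lies at the very end of the fingers, on their centre line; the grasp point (between the pads) lies 19 mm behind it; z points along the fingers, y is the line along which they close (so a half turn about z gives the same grasp; the last joint's range is limited). The gripper opens to 85 mm and grips with 20 to 120 N. Pads are 22 mm wide; open, the fingers measure 114 mm over their backs; the gripper's body (76 mm by 85 mm) begins 54 mm behind the grasp point. The pads swing forward as they close: fully open they stand 13 mm farther back than shut.
Start: joints at [1.163, 0.527, 1.433, -0, 1.181, -0.178], TCP at [0.142, 0.609, 0.231] pointing down, gripper open.
Joint ranges: [-3.08, 3.08], [-0.75, 2.2], [0.22, 2.44], [-1.43, 4.57], [0, 2.65], [-2.85, 2.85]. Speed limits (rad/s): [2.79, 2.79, 3.14, 3.14, 3.14, 3.14].

## Interface

Orientations are given as a unit quaternion [x, y, z, w].
In Python, from station import manip, vision gives the robot as it stands.
- The arm moves only by the tool drive_tool, never from a script. Its argument "deltas" is a list that holds one entry, the list of rows, each a list of 4 numbers: the shift along the tool's x, y, z in mm, then the turn about the tool's z in rad. A call has 1 to 5 rows; each row is the pose to reach, as a shift and turn from the pose commanded when the call began, along the tool's axes at that moment; what a row does not reach only later rows make up. A row lasts 1/12 s, in which the tool goes at most 41.7 mm and 7.16 degrees, less where a joint would pass 70% of its speed; a pose out of reach is approached as far as the arm can. A call with a gripper value outside its range is refused whole. "jaw" is the finger opening in mm, from 0 to 85.4, set as the call begins (left out, the last holds). The fingers move at their own pace and stop on an object; "force" is the grip in N (left out, the last holds). Time passes only in rows, so rows that repeat a pose let the fingers close. It gives the time, the measured TCP pose, the force, the opening and the grip force at its end, in the units of the state.
- manip.sense(): the state, without advancing time (a new reading comes with each control period).
- vision.snapshot(name): name is "scene" or "side" or "wrist"; returns the picture (384x512x3 uint8, red, green, blue); there is no depth.
- vision.camera_model(name): a dict with "camera_matrix" (3x3 intrinsics, pixels), "D" ([k1, k2, p1, p2, k3] as OpenCV has them; the pictures are not rectified), "rvec" (rotation vector, rad) and "tvec" (3), from world to camera coordinates, as OpenCV has them. Camera axes: x right, y down, z forward; pixel columns grow to the right and rows downward; lengths in m; the calibration is good to about 2 mm. A picture is of the moment at which its call begins: read the wrist's pose just before it. camera_model takes no time and is no camera call; for the wrist camera it gives the pose at the moment of the call.
- manip.sign_off(): hands the job in; it is judged then, once.
The state is a dict: "t": time; "q": joint angles; "qd": joint speeds; "tau": joint torques, N m; "tcp_pos": TCP position; "tool_rot": TCP orientation; "force": force on the tool from outside, world axes, zero at the start; "ft_torque": the same for the moment, N m; "finger_gap": opening from 0.0 (shut) to 1.0 (fully open); "gripper_force": force on a finger pad.
Only numpy, scipy, OpenCV 4.12 (cv2) and the standard library are available. Lean on these libraries where they do the work, as an engineer would, in place of code of your own. Each camera call takes 0.05 s, during which the arm holds its last target. There are 200 camera calls.

## Working session

There is one attempt and no reset: what is moved stays moved. The work goes in short steps, Python scripts to look and compute and a tool call to move; the robot and the scene stay as the last step left them, time stands still between calls to the robot, and variables do not carry over. Pictures are saved under pics/ and viewed, at most 10 in all, crops included, and the job is handed in when it is done.

Besides the shell and the picture viewer there is one more tool, called after ">>>" in YAML: its name, and indented under it one key for each argument. drive_tool: Moves the arm, as the interface text tells. Its arguments: {"type":"object","properties":{"deltas":{"type":"array"},"jaw":{"type":"number"},"force":{"type":"number"}},"required":["deltas"]}

```bash
ls; mkdir -p pics
python3 - <<'E'
from station import manip, vision
import cv2,numpy as np
s=manip.sense();print({k:np.round(v,3).tolist() for k,v in s.items()})
a=vision.snapshot("scene");b=vision.snapshot("side")
np.save("a.npy",a);np.save("b.npy",b)
cv2.imwrite("pics/scene.png",a[...,::-1]);cv2.imwrite("pics/side.png",b[...,::-1])
for n in("scene","side","wrist"):print(n,vision.camera_model(n))
E
```

```text
pics
{'t': 0.0, 'q': [1.163, 0.528, 1.434, 0.0, 1.181, -0.178], 'qd': [0.0, 0.002, -0.0, -0.0, -0.0, 0.0], 'tau': [-0.001, -44.235, -17.803, -0.0, 0.009, -0.0], 'tcp_pos': [0.141, 0.608, 0.23], 'tool_rot': [0.114, 0.993, -0.001, -0.0], 'force': [0.522, -0.068, 0.124], 'ft_torque': [0.018, 0.048, 0.015], 'gripper_force': 0.0, 'finger_gap': 1.005}
scene {'camera_matrix': array([[378.76059866,   0.        , 253.84266586],
       [  0.        , 378.76059866, 188.29109746],
       [  0.        ,   0.        ,   1.        ]]), 'D': array([-0.08016785,  0.        ,  0.        ,  0.        ,  0.        ]), 'rvec': array([ 1.25023102,  2.50401503, -0.72910906]), 'tvec': array([ 0.3087053 , -0.28660693,  1.32795044])}
side {'camera_matrix': array([[385.26517931,   0.        , 259.1171443 ],
       [  0.        , 385.26517931, 191.79693851],
       [  0.        ,   0.        ,   1.        ]]), 'D': array([-0.13338136,  0.        ,  0.        ,  0.        ,  0.        ]), 'rvec': array([ 2.36536123, -0.42479083,  0.14400376]), 'tvec': array([-0.50547265,  0.21985684,  1.19150008])}
wrist {'camera_matrix': array([[308.22972889,   0.        , 254.87673129],
       [  0.        , 308.22972889, 192.55567747],
       [  0.        ,   0.        ,   1.        ]]), 'D': array([-0.06058632,  0.        ,  0.        ,  0.        ,  0.        ]), 'rvec': array([-2.25456501, -1.78934131, -0.28221793]), 'tvec': array([-0.62331917, -0.03956946,  0.38173115])}
```

View pics/scene.png

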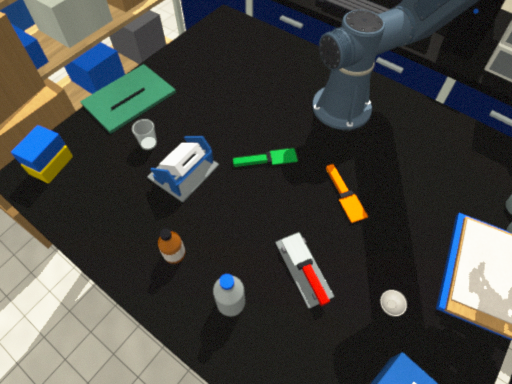

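View pics/side.png

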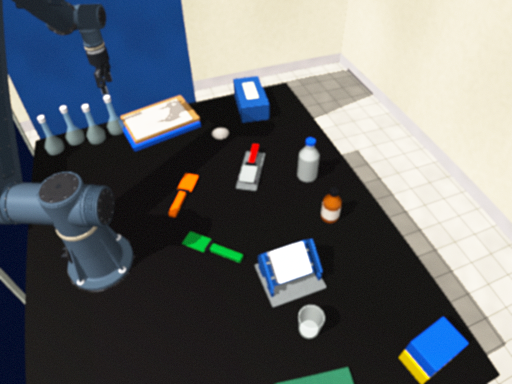

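Three things have the scraper's shape in the scene view: orange at (347,193), green (265,158), and red-handled (305,270). Only the last has a red handle, black collar and grey blade, and lies on a grey rest, so it fits. I'll confirm it and the dock in one crop.

```bash
cat > h.py <<'E'
import numpy as np,cv2
from station import manip,vision
def cam(n):
    m=vision.camera_model(n);R=cv2.Rodrigues(m["rvec"])[0];return m,R,-R.T@m["tvec"]
def ray(n,p,c=None):
    m,R,o=c or cam(n);u=cv2.undistortPoints(np.float64(p).reshape(-1,1,2),m["camera_matrix"],m["D"])[:,0]
    d=np.c_[u,np.ones(len(u))]@R;return o,d
def onz(n,p,z,c=None):
    o,d=ray(n,p,c);return o+d*((np.asarray(z)-o[2])/d[:,2])[:,None]
def proj(n,X,c=None):
    m=(c or cam(n))[0];return cv2.projectPoints(np.float64(X).reshape(-1,3),m["rvec"],m["tvec"],m["camera_matrix"],m["D"])[0][:,0]
def tri(ps):
    A=0;b=0
    for n,p in ps:
        o,d=ray(n,p);d=d[0]/np.linalg.norm(d[0]);P=np.eye(3)-np.outer(d,d);A=A+P;b=b+P@o
    return np.linalg.solve(A,b)
E
python3 - <<'E'
from h import *
a=np.load("a.npy");b=np.load("b.npy")
big=lambda i,x,y,w,h,k:cv2.resize(i[y:y+h,x:x+w,::-1],None,fx=k,fy=k,interpolation=cv2.INTER_CUBIC)
m=np.zeros((600,800,3),np.uint8)
m[:300,:400]=big(a,140,125,80,60,5)
m[:300,400:]=big(a,265,230,80,60,5)[:,:]if 0 else big(a,260,228,80,60,5)
m[300:,:400]=big(b,248,232,80,60,5)
m[300:,400:]=big(b,215,137,80,60,5)
cv2.imwrite("pics/crop.png",m)
red=lambda i:((i[...,0]>150)&(i[...,1]<60)&(i[...,2]<60)).astype(np.uint8)
for n,i in(("scene",a),("side",b)):
    k,l,s,c=cv2.connectedComponentsWithStats(red(i));print(n,[(s[j].tolist(),c[j].round(1).tolist()) for j in range(1,k) if s[j,4]>20])
    cc=max(range(1,k),key=lambda j:s[j,4]);r=cv2.minAreaRect(np.argwhere(l==cc)[:,::-1].astype(np.float32));print(r)
    print(onz(n,cv2.boxPoints(r),.04).round(4), onz(n,[c[cc]],.038).round(4))
E
```

```text
scene [([303, 264, 27, 41, 368], [315.3, 284.2])]
((315.3896789550781, 284.05987548828125), (42.61183547973633, 9.667387962341309), 61.50436782836914)
[[0.5975 0.2148 0.04  ]
 [0.5738 0.2256 0.04  ]
 [0.6264 0.319  0.04  ]
 [0.6486 0.3081 0.04  ]] [[0.6121 0.2677 0.038 ]]
side [([249, 144, 10, 19, 123], [253.4, 152.4])]
((253.21153259277344, 152.9423065185547), (7.0601806640625, 19.415496826171875), 11.309932708740234)
[[0.5754 0.2234 0.04  ]
 [0.6247 0.3216 0.04  ]
 [0.6471 0.304  0.04  ]
 [0.5969 0.2071 0.04  ]] [[0.6128 0.2672 0.038 ]]
```

View pics/crop.png

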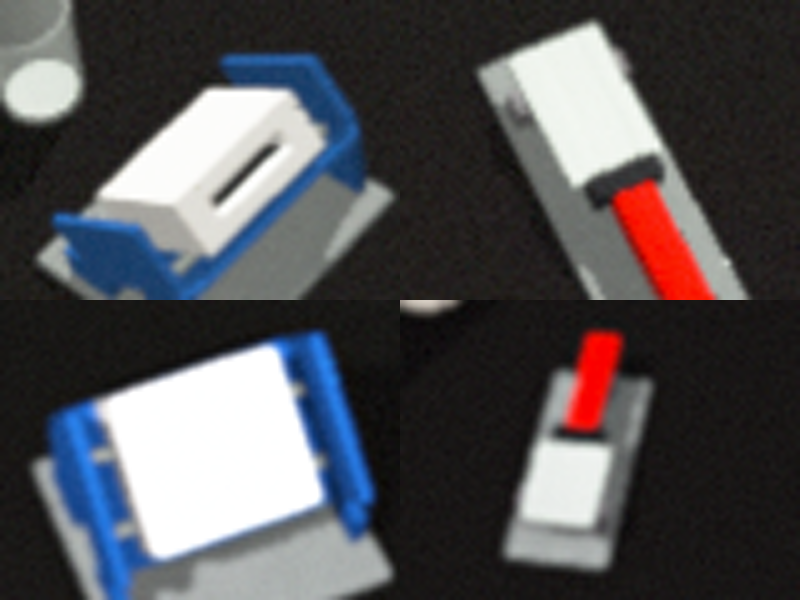

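The crop shows the red-handled scraper with black collar and grey blade (top right; collar at scene ≈(385/5...)=(305,264)), so it is the right one. The dock (top left) faces the scene camera with its slot at scene px ≈ (182,166)–(197,154). The block's top face is clear in both views.

Run:
```python
from h import *
a=np.load("a.npy");b=np.load("b.npy")
c35,s35=np.cos(np.radians(35)),np.sin(np.radians(35))
hf=.098+.02*c35; hb=hf-.09*s35
x0,y0=248,232
i=b[y0:y0+60,x0:x0+80].astype(int);w=((i.min(2)>185)).astype(np.uint8)
w=cv2.resize(w*255,None,fx=4,fy=4,interpolation=cv2.INTER_LINEAR)
cs=max(cv2.findContours((w>127).astype(np.uint8),0,2)[0],key=cv2.contourArea)
ap=cv2.approxPolyDP(cs,12,True)[:,0];ps=(ap+.5)/4-.5+[x0,y0];print(ps.round(1).tolist())
P=np.array([min(ps,key=lambda q:np.hypot(*(q-t))) for t in([269,253],[303,241],[313,271],[280,283.6])])
W=onz("side",P,[hf,hf,hb,hb]);print("side FL FR BR BL",W.round(4).tolist())
S=np.array([[175,205],[290,90],[210,255],[328,140]])/5+[140,125]-.4
hb2=.098-.02*c35
V=onz("scene",S,[hf,hf,hb2,hb2]);print("scene",V.round(4).tolist())
for Q in(W,V): 
    print("front w",np.linalg.norm(Q[0]-Q[1]),"angle",np.degrees(np.arctan2(*(Q[1]-Q[0])[1::-1])))
print("depth",np.linalg.norm((W[0]+W[1]-W[2]-W[3])/2), (W[0]+W[1]-W[2]-W[3])/2)
print("h",np.linalg.norm((V[0]+V[1]-V[2]-V[3])/2))
# slot ends, front plane: height .098
L=onz("scene",np.array([[212,205],[284,145]])/5+[140,125]-.4,.098);print("slot",L.round(4).tolist(),np.linalg.norm(L[0]-L[1]))
# blue cheek mask in both
for n,im in(("scene",a),("side",b)):
    q=im.astype(int);m=((q[...,2]>q[...,0]+50)&(q[...,2]>70)).astype(np.uint8)
    k,l,s,c=cv2.connectedComponentsWithStats(m)
    print(n,[s[j].tolist() for j in range(1,k) if 30<s[j,4]<2500])
```

```text
[[301.1, 240.6], [267.6, 252.9], [277.9, 282.4], [311.4, 272.1]]
side FL FR BR BL [[0.4834, -0.2244, 0.1144], [0.5878, -0.2194, 0.1144], [0.5886, -0.2977, 0.0628], [0.4875, -0.2943, 0.0628]]
scene [[0.5876, -0.2204, 0.1144], [0.4874, -0.2236, 0.1144], [0.5874, -0.2011, 0.0816], [0.4847, -0.2014, 0.0816]]
front w 0.10443723189230202 angle 2.7452176300295066
front w 0.10028059737306774 angle -178.14326412068544
depth 0.0903222377795702 [-0.00242472  0.07407705  0.05162188]
h 0.038795090344925336
slot [[0.568, -0.2139, 0.098], [0.5114, -0.2097, 0.098]] 0.05683937554224766
scene [[1, 0, 47, 69, 1106], [65, 42, 60, 52, 1880], [11, 125, 54, 46, 1452], [150, 136, 63, 60, 766], [272, 151, 11, 12, 37], [234, 157, 23, 6, 76], [436, 212, 76, 128, 977], [472, 217, 38, 16, 55], [219, 273, 16, 17, 212], [371, 352, 67, 32, 1175]]
side [[233, 76, 37, 47, 1111], [119, 120, 82, 32, 650], [305, 136, 12, 11, 106], [22, 193, 14, 7, 31], [301, 238, 22, 42, 399], [258, 252, 22, 45, 414], [405, 316, 64, 61, 2102], [334, 370, 16, 10, 57]]
```

```bash
cat >> h.py <<'E'
from scipy.spatial.transform import Rotation as Ro
def go(t,head=None):
    s=manip.sense();R=Ro.from_quat(s["tool_rot"]).as_matrix();d=R.T@(np.array(t)-s["tcp_pos"])*1000
    h=np.degrees(np.arctan2(R[1,0],R[0,0]))
    tr=0 if head is None else -np.radians((head-h+180)%360-180)
    print("t",round(s["t"],2),"tcp",np.round(s["tcp_pos"],4),"head",round(h,2),"tilt",R[:,2].round(3),"F",np.round(s["force"],2),"q",np.round(s["q"],2),"gap",round(s["finger_gap"],3),"gf",round(s["gripper_force"],1))
    print("delta",d.round(1),"turn",round(tr,3))
E
python3 - <<'E'
from h import *
go([.60,.245,.20],62)
print("solvent base",onz("scene",[[230,309]],0),"cap",onz("side",[[310,141]],.17),"dish",onz("scene",[[394,303]],.02),"beaker",onz("scene",[[149,145]],.0),"amber",onz("side",[[331,216]],0.0))
E
```

```text
t 0.1 tcp [0.1415 0.6081 0.2304] head 166.89 tilt [-0.001 -0.002 -1.   ] F [ 0.39 -0.75  0.17] q [ 1.16  0.53  1.43  0.    1.18 -0.18] gap 0.999 gf 0.0
delta [-529.  -249.6   30.7] turn 1.831
solvent base [[0.78283277 0.12693073 0.        ]] cap [[0.76635859 0.11221457 0.17      ]] dish [[0.5286752  0.45412744 0.02      ]] beaker [[ 0.52914671 -0.41987157  0.        ]] amber [[ 0.76473093 -0.09112631  0.        ]]
```

>>> drive_tool:
  deltas:
    - [[-35,-16.5,2,0],[-70,-33,4,0],[-106,-50,6,0],[-141,-66.5,8,0],[-176,-83,10,0]]

```text
t: 0.52
tcp_pos: [0.2951, 0.4865, 0.2208]
tool_rot: [0.114, 0.993, -0.0, -0.0]
force: [0.3, 0.1, -0.0]
finger_gap: 0.999
gripper_force: 0.0
```

>>> drive_tool:
  deltas:
    - [[-35,-16.5,2,0],[-70,-33,4,0],[-106,-50,6,0],[-141,-66.5,8,0],[-176,-83,10,0]]

```text
t: 0.93
tcp_pos: [0.4479, 0.3656, 0.2109]
tool_rot: [0.114, 0.993, -0.0, -0.0]
force: [0.4, 0.4, -0.3]
finger_gap: 1.0
gripper_force: 0.0
```

>>> drive_tool:
  deltas:
    - [[-35,-16.5,2,0],[-70,-33,4,0],[-106,-50,6,0],[-141,-66.5,8,0],[-176,-83,10,0]]

```text
t: 1.35
tcp_pos: [0.6005, 0.2448, 0.2007]
tool_rot: [0.114, 0.993, -0.0, -0.001]
force: [-0.3, 0.9, 0.7]
finger_gap: 1.0
gripper_force: 0.0
```

>>> drive_tool:
  deltas:
    - [[0,0,0,0.12],[0,0,0,0.24],[0,0,0,0.36],[0,0,0,0.48],[0,0,0,0.6]]

```text
t: 1.77
tcp_pos: [0.5992, 0.2461, 0.2005]
tool_rot: [0.406, 0.914, -0.0, -0.001]
force: [-0.7, 0.2, -0.3]
finger_gap: 0.996
gripper_force: 0.0
```

>>> drive_tool:
  deltas:
    - [[0,0,0,0.12],[0,0,0,0.24],[0,0,0,0.36],[0,0,0,0.48],[0,0,0,0.6]]

```text
t: 2.18
tcp_pos: [0.5991, 0.2464, 0.2007]
tool_rot: [0.657, 0.754, -0.001, -0.0]
force: [0.5, 1.0, 0.2]
finger_gap: 1.005
gripper_force: 0.0
```

>>> drive_tool:
  deltas:
    - [[0,0,0,0.12],[0,0,0,0.24],[0,0,0,0.36],[0,0,0,0.48],[0,0,0,0.62]]

```text
t: 2.6
tcp_pos: [0.599, 0.2463, 0.2007]
tool_rot: [0.852, 0.523, -0.001, -0.0]
force: [-1.1, -0.3, 0.1]
finger_gap: 1.0
gripper_force: 0.0
```

Run:
```python
from h import *
go([.6018,.2476,.02],62)
c=cam("wrist");w=vision.snapshot("wrist");np.save("w.npy",w)
cv2.imwrite("pics/w1.png",w[...,::-1])
q=w.astype(int);m=((q[...,0]>130)&(q[...,1]<70)&(q[...,2]<70)).astype(np.uint8)
k,l,s,cc=cv2.connectedComponentsWithStats(m);j=1+np.argmax(s[1:,4]);print(s[j],cc[j])
r=cv2.minAreaRect(np.argwhere(l==j)[:,::-1].astype(np.float32));print(onz("wrist",cv2.boxPoints(r),.04,c).round(4))
```

```text
t 2.6 tcp [0.599  0.2463 0.2007] head 63.13 tilt [-0.001 -0.    -1.   ] F [-1.14 -0.31  0.15] q [ 0.22  0.59  1.4  -0.    1.15  0.69] gap 1.0 gf 0.0
delta [  2.5   2.1 180.7] turn 0.02
[246  96  27  12 117] [256.8974359   99.41880342]
[[0.6213 0.3107 0.04  ]
 [0.6265 0.3189 0.04  ]
 [0.6473 0.3063 0.04  ]
 [0.6423 0.2979 0.04  ]]
```

View pics/w1.png

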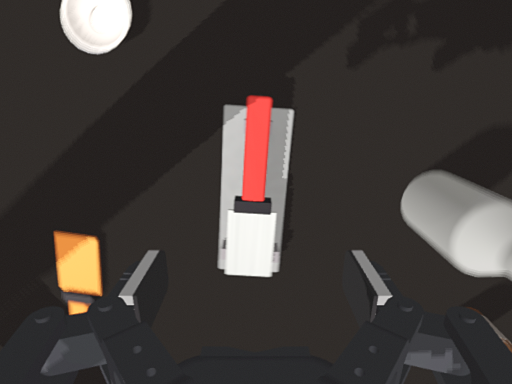

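The wrist view shows the handle from (259,97) to (254,200), with the collar at (253,205), the blade below it and the fingers on either side. I'll localise from the full red hue mask.

Run:
```python
from h import *
c=cam("wrist");w=np.load("w.npy");q=w.astype(int)
m=((q[...,0]>100)&(q[...,0]>2.5*q[...,1])&(q[...,0]>2.5*q[...,2])).astype(np.uint8)
k,l,s,cc=cv2.connectedComponentsWithStats(m);j=1+np.argmax(s[1:,4]);print(s[j])
B=onz("wrist",cv2.boxPoints(cv2.minAreaRect(np.argwhere(l==j)[:,::-1].astype(np.float32))),.040,c);print(B.round(4))
e=sorted([(np.linalg.norm(B[i]-B[i-1]),i) for i in range(4)]);
i=e[0][1];p=(B[i]+B[i-1])/2;r=(B[i-2]+B[i-3])/2
if p[1]>r[1]:p,r=r,p
d=(r-p)/np.linalg.norm(r-p);h=np.degrees(np.arctan2(d[1],d[0]));print("len",np.linalg.norm(r-p),e[0][0],"head",h,"mid",(p+r)/2)
G=(p+r)/2-d*(.067-.045);print(G);go([*G[:2],.013],h)
```

```text
[ 241   95   32  107 2414]
[[0.572  0.2275 0.04  ]
 [0.6262 0.3189 0.04  ]
 [0.6478 0.3065 0.04  ]
 [0.5958 0.2136 0.04  ]]
len 0.10639185043731311 0.024854037681389995 head 60.055902279580955 mid [0.61043806 0.26664197 0.04      ]
[0.59945666 0.24757869 0.04      ]
t 2.65 tcp [0.5991 0.2463 0.2007] head 62.9 tilt [-0.001 -0.    -1.   ] F [ 0.82  0.83 -0.65] q [0.22 0.59 1.4  0.   1.15 0.69] gap 0.998 gf 0.0
delta [  1.4  -0.  187.7] turn 0.05
```

>>> drive_tool:
  deltas:
    - [[0.5,0,38,0.02],[1,0,76,0.045],[1.5,0,114,0.045],[1.5,0,145,0.045],[1.5,0,165,0.045]]

```text
t: 3.07
tcp_pos: [0.5976, 0.2472, 0.0323]
tool_rot: [0.861, 0.508, -0.003, -0.001]
force: [-0.7, 0.0, 0.7]
finger_gap: 0.998
gripper_force: 0.0
```

>>> drive_tool:
  deltas:
    - [[0,0,12,0],[0,0,22,0],[0,0,22,0]]

```text
t: 3.32
tcp_pos: [0.5992, 0.2475, 0.0125]
tool_rot: [0.862, 0.507, -0.001, -0.0]
force: [0.3, -0.1, -0.9]
finger_gap: 1.004
gripper_force: 0.0
```

>>> drive_tool:
  deltas:
    - [[0,0,0,0],[0,0,0,0],[0,0,0,0],[0,0,0,0],[0,0,0,0]]
  jaw: 0
  force: 60

```text
t: 3.73
tcp_pos: [0.6007, 0.248, 0.0155]
tool_rot: [0.862, 0.507, 0.001, 0.0]
force: [-4.9, 2.4, 1.9]
finger_gap: 0.293
gripper_force: 1.1
```

>>> drive_tool:
  deltas:
    - [[0,0,0,0],[0,0,0,0],[0,0,0,0],[0,0,0,0],[0,0,0,0]]

```text
t: 4.15
tcp_pos: [0.6009, 0.248, 0.0157]
tool_rot: [0.862, 0.507, 0.001, 0.0]
force: [-0.8, -0.3, 6.3]
finger_gap: 0.267
gripper_force: 60.1
```

>>> drive_tool:
  deltas:
    - [[0,0,-10,0],[0,0,-30,0],[0,0,-65,0],[0,0,-100,0],[0,0,-130,0]]

```text
t: 4.57
tcp_pos: [0.6, 0.2477, 0.1461]
tool_rot: [0.862, 0.507, 0.0, 0.0]
force: [1.1, -0.3, -1.7]
finger_gap: 0.266
gripper_force: 59.2
```

>>> drive_tool:
  deltas:
    - [[0,0,-20,0],[0,0,-30,0],[0,0,-30,0],[0,0,-30,0]]

```text
t: 4.9
tcp_pos: [0.5995, 0.2476, 0.1739]
tool_rot: [0.862, 0.507, -0.0, -0.0]
force: [-0.5, 0.4, -2.0]
finger_gap: 0.268
gripper_force: 59.2
```

Run:
```python
from h import *
a=vision.snapshot("scene");w=vision.snapshot("wrist")
m=np.zeros((576,800,3),np.uint8);m[:384,:512]=w[...,::-1]
x,y=240,150;m[:400,512:]=cv2.resize(a[y:y+200,x:x+144,::-1],(288,400),interpolation=cv2.INTER_CUBIC)
cv2.imwrite("pics/lift.png",m);np.save("a2.npy",a);np.save("w2.npy",w)
s=manip.sense();print(s["force"],s["ft_torque"]);go([.6,.25,.16])
```

```text
[-0.3247659  -0.70259742 -1.73576486] [ 0.03073014 -0.00608637  0.03539686]
t 5.0 tcp [0.5986 0.2474 0.1721] head 60.89 tilt [-0.004 -0.001 -1.   ] F [-0.32 -0.7  -1.74] q [0.22 0.63 1.42 0.   1.1  0.73] gap 0.268 gf 59.2
delta [ 3.  -0.  12.1] turn 0
```

View pics/lift.png

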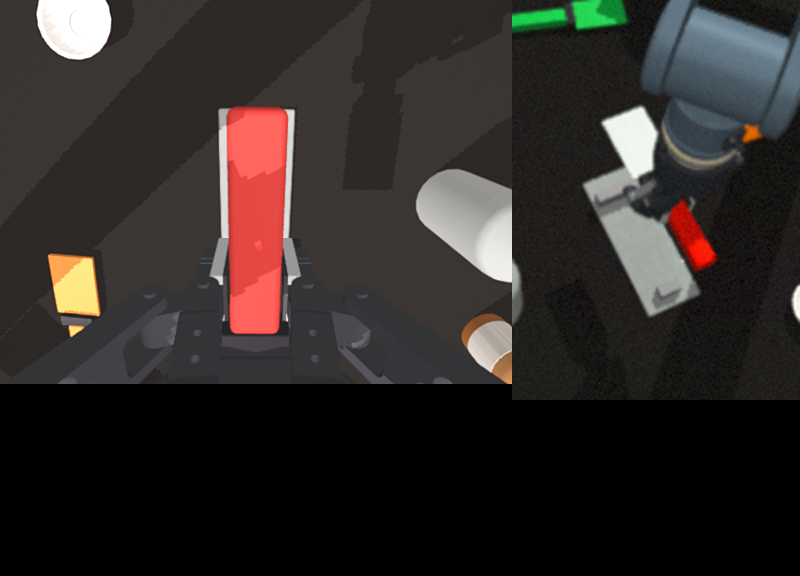

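The wrist view shows the handle firmly held, its far top edge at rows ≈108 and columns 228–287. I'll get its pitch from that edge.

```bash
cat >> h.py <<'E'
def pitch(save=None):
    s=manip.sense();c=cam("wrist");w=vision.snapshot("wrist").astype(int)
    if save:cv2.imwrite("pics/"+save,w[...,::-1].astype(np.uint8))
    R=Ro.from_quat(s["tool_rot"]).as_matrix()
    m=((w[...,0]>90)&(w[...,0]>2*w[...,1])&(w[...,0]>2*w[...,2])).astype(np.uint8)
    k,l,st,_=cv2.connectedComponentsWithStats(m);j=1+np.argmax(st[1:,4]);m=l==j;r0=st[j,1]
    wd=[(r,np.flatnonzero(m[r])[[0,-1]]) for r in range(r0+8,r0+110,10) if m[r].any()]
    P=[]
    for r,(u,v) in [(r0,(0,0))]+wd:
        if r==r0:u,v=wd[0][1]
        o,d=ray("wrist",[[u-.5,r],[v+.5,r]],c)
        f=.024/abs(np.dot(d[1]-d[0],R[:,1]));X=o+d.mean(0)*f;P.append(R.T@(X-s["tcp_pos"])*1000)
    P=np.array(P);q=np.polyfit(P[1:,0],-P[1:,2],1)
    print("tool-frame handle top pts x,y,z\n",P.round(1).tolist(),"\npitch by width deg",np.degrees(np.arctan(q[0])).round(1))
    # end-edge ray: top far edge at (75c-9s... ) solve pitch about grip point
    for b in range(0,1):
        o,d=ray("wrist",[[(wd[0][1].sum())/2,r0]],c);o=R.T@(o-s["tcp_pos"])*1000;d=R.T@d[0]
        print("cam in tool",o.round(1),"end ray dir",(d/d[2]).round(3))
E
python3 - <<'E'
from h import *
pitch()
E
```

```text
tool-frame handle top pts x,y,z
 [[74.2, 0.3, -13.3], [71.1, 0.3, -14.2], [67.6, 0.3, -19.6], [63.6, 0.1, -18.7], [59.7, 0.1, -19.8], [55.1, 0.1, -16.8], [51.1, 0.1, -18.1], [46.6, -0.1, -17.2], [42.6, -0.1, -18.5], [38.6, -0.1, -19.8], [33.8, -0.3, -18.9], [28.8, -0.1, -18.1]] 
pitch by width deg -2.0
cam in tool [  79.8   -0.5 -142.8] end ray dir [-0.043  0.007  1.   ]
```

It is level, at 60 N. Lowering the grip to 20 N to see whether the heavy blade end droops.

>>> drive_tool:
  deltas:
    - [[0,0,0,0],[0,0,0,0],[0,0,0,0]]
  force: 20

```text
t: 5.3
tcp_pos: [0.5998, 0.2477, 0.1733]
tool_rot: [0.862, 0.507, -0.001, -0.0]
force: [0.9, -1.1, -2.5]
finger_gap: 0.27
gripper_force: 59.2
```

Run:
```python
from h import *
pitch()
go([.6,.25,.16])
```

```text
tool-frame handle top pts x,y,z
 [[74.2, 0.3, -13.3], [71.1, 0.3, -14.2], [67.6, 0.3, -19.5], [63.5, 0.1, -18.6], [59.7, 0.1, -19.8], [55.1, 0.1, -16.8], [51.1, 0.1, -18.0], [46.6, -0.1, -17.1], [42.6, -0.1, -18.4], [38.6, -0.1, -19.7], [33.8, -0.3, -18.9], [28.8, -0.1, -18.0]] 
pitch by width deg -2.0
cam in tool [  79.8   -0.5 -142.7] end ray dir [-0.043  0.007  1.   ]
t 5.35 tcp [0.5999 0.2477 0.1736] head 60.89 tilt [-0.001 -0.    -1.   ] F [-0.59  0.98 -1.78] q [ 0.22  0.62  1.42 -0.    1.1   0.73] gap 0.271 gf 59.2
delta [ 2.1 -1.  13.6] turn 0
```

>>> drive_tool:
  deltas:
    - [[0,0,0,0],[0,0,0,0],[0,0,0,0]]
  force: 20
  jaw: 0

```text
t: 5.6
tcp_pos: [0.6002, 0.2478, 0.1743]
tool_rot: [0.862, 0.507, 0.0, 0.0]
force: [0.1, 0.3, -1.3]
finger_gap: 0.266
gripper_force: 59.2
```

Run:
```python
from h import *
pitch()
go([.6,.25,.16])
```

```text
tool-frame handle top pts x,y,z
 [[74.2, 0.3, -13.3], [71.1, 0.3, -14.3], [67.6, 0.3, -19.6], [63.5, 0.1, -18.7], [59.7, 0.1, -19.9], [55.1, 0.1, -16.8], [51.1, 0.1, -18.1], [46.6, -0.1, -17.2], [42.6, -0.1, -18.5], [38.6, -0.1, -19.8], [33.8, -0.3, -18.9], [28.8, -0.1, -18.1]] 
pitch by width deg -2.0
cam in tool [  79.8   -0.5 -142.8] end ray dir [-0.043  0.007  1.   ]
t 5.65 tcp [0.6002 0.2478 0.1744] head 60.89 tilt [ 0.  0. -1.] F [-0.59 -0.86 -1.57] q [ 0.22  0.62  1.42 -0.    1.1   0.73] gap 0.27 gf 59.2
delta [ 1.9 -1.3 14.4] turn 0
```

Grip stays at 59 N and friction holds the pitch, so gravity won't tilt it. The tool can only stay vertical. So I'll hook the blade tip under the slot's upper lip and swing the grip up along an arc, which pivots the scraper in the pads to 35°. First I'll refine the slot position and heading.

Run:
```python
from h import *
c35,s35=np.cos(np.radians(35)),np.sin(np.radians(35))
hf=.098+.02*c35;hb=hf-.09*s35
def quad(n,img,x0,y0,guess):
    i=img[y0:y0+60,x0:x0+80].astype(np.float32).mean(2)
    i=cv2.resize(i,None,fx=8,fy=8,interpolation=cv2.INTER_CUBIC)
    G=(np.array(guess,float)-[x0,y0]+.5)*8-.5;L=[]
    for k in range(4):
        p,q=G[k],G[(k+1)%4];t=(q-p)/np.linalg.norm(q-p);nn=np.array([-t[1],t[0]]);pts=[]
        for f in np.linspace(.2,.8,25):
            b=p+f*(q-p);o=np.arange(-22,23);X=b+o[:,None]*nn
            v=cv2.remap(i,X[:,0].astype(np.float32)[None],X[:,1].astype(np.float32)[None],1)[0]
            g=np.abs(np.diff(cv2.GaussianBlur(v[None],(9,1),0)[0]));pts.append(b+(o[np.argmax(g)]+.5)*nn)
        vx,vy,px,py=cv2.fitLine(np.float32(pts),cv2.DIST_HUBER,0,.01,.01)[:,0];L.append((np.array([px,py]),np.array([vx,vy])))
    C=[]
    for k in range(4):
        (p,u),(q,v)=L[k-1],L[k];a=np.linalg.solve(np.c_[u,-v],q-p);C.append(((p+a[0]*u)+.5)/8-.5+[x0,y0])
    return np.array(C)
b=np.load("b.npy");a=np.load("a.npy")
C=quad("side",b,248,232,[[267.6,252.9],[301.1,240.6],[311.4,272.1],[277.9,282.4]])
W=onz("side",C,[hf,hf,hb,hb]);print(C.round(1).tolist(),W.round(4).tolist())
S=np.array([[175,205],[290,90],[328,140],[210,255]])/5+[140,125]-.4
C=quad("scene",a,140,125,S);V=onz("scene",C,[hf,hf,.098-.02*c35,.098-.02*c35]);print(C.round(1).tolist(),V.round(4).tolist())
for Q in(W,V):
  for i,j in((0,1),(3,2),(0,3),(1,2)):d=Q[j]-Q[i];print(i,j,"len",round(np.linalg.norm(d),4),"ang",round(np.degrees(np.arctan2(d[1],d[0])),1))
# slot darkness within face, in face coords
g=a.mean(2);fs=np.linspace(0,1,101)
H=cv2.getPerspectiveTransform(np.float32([[0,0],[100,0],[100,40],[0,40]]),C.astype(np.float32))
gx,gy=np.meshgrid(np.arange(0,100.),np.arange(0,40.));P=cv2.perspectiveTransform(np.float32(np.c_[gx.ravel(),gy.ravel()])[None],H)[0].astype(np.float32)
F=cv2.remap(g.astype(np.float32),P[:,0].reshape(40,100),P[:,1].reshape(40,100),cv2.INTER_CUBIC)
print("rows",F[:,40:60].mean(1).astype(int)[::2].tolist());print("cols",F[14:26].min(0).astype(int)[::3].tolist())
```

```text
[[267.7, 251.2], [302.6, 239.4], [313.1, 271.9], [278.0, 284.3]] [[0.4856, -0.2191, 0.1144], [0.5934, -0.217, 0.1144], [0.5934, -0.2988, 0.0628], [0.4857, -0.3001, 0.0628]]
[[174.1, 165.8], [197.5, 142.5], [205.3, 153.1], [181.9, 176.0]] [[0.589, -0.221, 0.1144], [0.4873, -0.224, 0.1144], [0.4861, -0.1999, 0.0816], [0.5879, -0.1996, 0.0816]]
0 1 len 0.1078 ang 1.2
3 2 len 0.1078 ang 0.7
0 3 len 0.096 ang -90.0
1 2 len 0.0967 ang -90.0
0 1 len 0.1018 ang -178.3
3 2 len 0.1018 ang -179.9
0 3 len 0.0392 ang 93.0
1 2 len 0.0407 ang 92.8
rows [235, 224, 221, 221, 219, 207, 171, 111, 59, 67, 150, 234, 256, 251, 238, 226, 221, 221, 215, 190]
cols [189, 214, 219, 220, 219, 220, 206, 152, 82, 59, 56, 50, 52, 54, 52, 50, 56, 53, 52, 52, 53, 52, 50, 56, 89, 158, 182, 202, 218, 220, 220, 220, 205, 145]
```

>>> drive_tool:
  deltas:
    - [[0,0,0,-0.105],[0,0,0,-0.21],[0,0,0,-0.315],[0,0,0,-0.42],[0,0,0,-0.525]]

```text
t: 6.07
tcp_pos: [0.6001, 0.2478, 0.1744]
tool_rot: [0.699, 0.715, 0.0, 0.0]
force: [0.1, 0.7, -1.7]
finger_gap: 0.271
gripper_force: 59.2
```

>>> drive_tool:
  deltas:
    - [[-30,-7,0,0],[-60,-14,0,0],[-90,-21,0,0],[-120,-28,0,0],[-150,-34,0,0]]

```text
t: 6.48
tcp_pos: [0.5681, 0.0961, 0.1745]
tool_rot: [0.701, 0.713, 0.0, 0.0]
force: [0.8, -0.2, -1.6]
finger_gap: 0.268
gripper_force: 59.1
```

>>> drive_tool:
  deltas:
    - [[-35,-7,0,0],[-70,-14,0,0],[-105,-21,0,0],[-135,-29,0,0],[-157,-35,0,0]]

```text
t: 6.9
tcp_pos: [0.536, -0.063, 0.1747]
tool_rot: [0.702, 0.713, -0.0, 0.001]
force: [0.5, 0.3, -2.2]
finger_gap: 0.264
gripper_force: 59.1
```

Run:
```python
from h import *
go([.5359,-.0605,.0797],91)
```

```text
t 6.9 tcp [ 0.536  -0.063   0.1747] head 90.88 tilt [ 0.001 -0.001 -1.   ] F [ 0.49  0.34 -2.19] q [-0.32  0.49  1.7  -0.    0.95 -0.34] gap 0.264 gf 59.1
delta [ 2.6 -0.1 95. ] turn -0.002
```

>>> drive_tool:
  deltas:
    - [[1,0,25,0],[2,0,55,0],[2.5,0,82,0],[2.5,0,95,0],[2.5,0,95,0]]

```text
t: 7.32
tcp_pos: [0.5342, -0.0574, 0.0766]
tool_rot: [0.701, 0.713, -0.001, -0.003]
force: [-0.6, 0.4, -1.7]
finger_gap: 0.267
gripper_force: 59.0
```

Run:
```python
from h import *
go([.5359,-.0605,.0797],91)
a=vision.snapshot("scene");b=vision.snapshot("side");np.save("a3.npy",a);np.save("b3.npy",b)
big=lambda i,x,y,w,h,k:cv2.resize(i[y:y+h,x:x+w,::-1],None,fx=k,fy=k,interpolation=cv2.INTER_CUBIC)
m=np.hstack([big(a,145,110,100,120,4),big(b,240,180,100,120,4)])
cv2.imwrite("pics/pre.png",m)
e=np.array([np.cos(np.radians(91)),np.sin(np.radians(91)),0]);p=np.array([e[1],-e[0],0]);s=manip.sense();g=s["tcp_pos"]+[0,0,.0153+.002]
for n in("scene","side"):print(n,"pred tip corners",proj(n,[g-.126*e+.026*p,g-.126*e-.026*p,g-.046*e+.026*p]).round(1).tolist())
```

```text
t 7.32 tcp [ 0.5342 -0.0574  0.0766] head 90.95 tilt [-0.006  0.002 -1.   ] F [-0.59  0.36 -1.67] q [-0.32  0.65  1.77 -0.    0.73 -0.33] gap 0.267 gf 59.0
delta [-3.1  1.6 -3.1] turn -0.001
scene pred tip corners [[190.8, 170.4], [202.7, 158.4], [212.8, 184.4]]
side pred tip corners [[288.6, 237.0], [272.2, 242.4], [278.0, 217.3]]
```

View pics/pre.png

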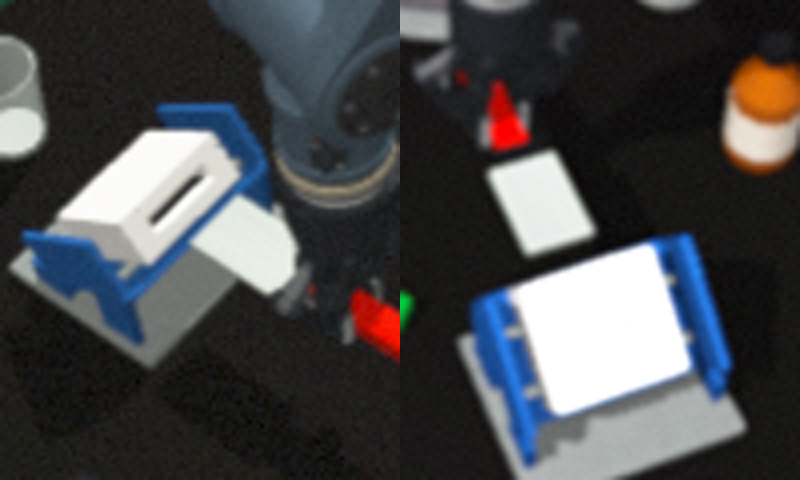

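Scene view: blade tip corners at ≈(192.5,168.5) and (205,158.5), short of the slot at (182,166)–(197,154). Side view: tip corners at ≈(271.5,243.7) and (289,238.5), in front of the block. I'll check the lateral alignment in the same cameras.

Run:
```python
from h import *
go([.5359,-.0605,.0797],91)
z=.0766+.0173
A=onz("scene",[[192.4,168.3],[204.8,158.2]],z);B=onz("side",[[289,238.3],[271.4,243.6]],z)
for Q in(A,B):
    d=Q[0]-Q[1];print(Q.round(4).tolist(),"w",np.linalg.norm(d).round(4),"ang",np.degrees(np.arctan2(d[1],d[0])).round(1),"mid",Q.mean(0).round(4))
```

```text
t 7.42 tcp [ 0.5366 -0.0579  0.0793] head 90.98 tilt [-0.  0. -1.] F [ 0.3  -0.17 -1.36] q [-0.31  0.64  1.77 -0.    0.73 -0.33] gap 0.272 gf 59.0
delta [-2.5 -0.7 -0.4] turn -0.0
[[0.5554, -0.1863, 0.0939], [0.5073, -0.1816, 0.0939]] w 0.0484 ang -5.6 mid [ 0.5314 -0.1839  0.0939]
[[0.5651, -0.1863, 0.0939], [0.51, -0.1856, 0.0939]] w 0.0551 ang -0.7 mid [ 0.5375 -0.186   0.0939]
```

>>> drive_tool:
  deltas:
    - [[-7,0.5,0,0],[-14,0.5,0,0],[-20,0.5,0,0],[-24,0.5,0,0],[-26,0.5,0,0]]

```text
t: 7.83
tcp_pos: [0.5378, -0.0831, 0.08]
tool_rot: [0.702, 0.712, 0.002, -0.0]
force: [3.0, 13.1, -0.3]
finger_gap: 0.27
gripper_force: 59.2
```

>>> drive_tool:
  deltas:
    - [[-1,0,0,0],[-2,0,0,0],[-3,0,0,0],[-4,0,0,0],[-4,0,0,0]]

```text
t: 8.25
tcp_pos: [0.5374, -0.0832, 0.0799]
tool_rot: [0.701, 0.713, 0.003, -0.002]
force: [3.8, 18.8, 2.6]
finger_gap: 0.268
gripper_force: 59.5
```

Run:
```python
from h import *
go([.5378,-.0831,.08],91)
a=vision.snapshot("scene");b=vision.snapshot("side");np.save("a4.npy",a);np.save("b4.npy",b)
big=lambda i,x,y,w,h,k:cv2.resize(i[y:y+h,x:x+w,::-1],None,fx=k,fy=k,interpolation=cv2.INTER_CUBIC)
m=np.hstack([big(a,155,125,67,67,6),big(b,250,205,66,67,6)])
cv2.imwrite("pics/touch.png",m)
```

```text
t 8.25 tcp [ 0.5374 -0.0832  0.0799] head 90.93 tilt [ 0.001  0.007 -1.   ] F [ 3.76 18.84  2.59] q [-0.36  0.65  1.76  0.01  0.74 -0.39] gap 0.268 gf 59.5
delta [ 0.1  0.4 -0.1] turn -0.001
```

View pics/touch.png

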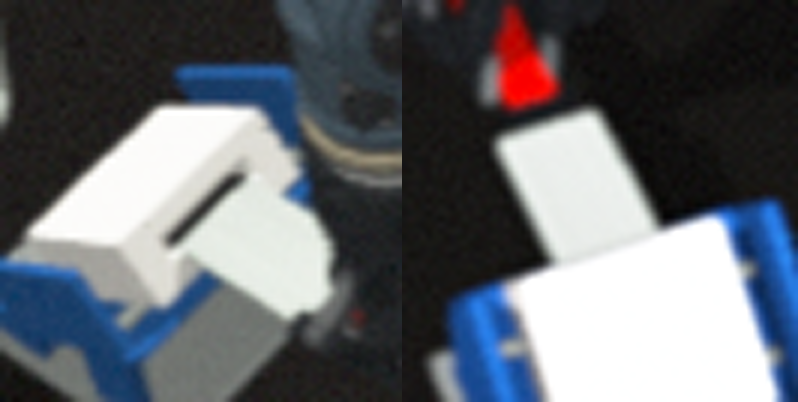

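Scene crop: the tip rests on the lower lip of the slot face, with the dark slot still visible just above it, from (165,240) to (245,178) in the crop. So it must go up a few mm. Checking the lateral offset numerically.

Run:
```python
from h import *
P=np.array([[555,265],[660,228],[495,140],[600,108]],float);P=np.c_[250+(P[:,0]-402)/6,205+P[:,1]/6]-.4
Q=onz("side",P,.0972);print(Q.round(4).tolist(),"blade mids",((Q[0]+Q[1])/2).round(4),((Q[2]+Q[3])/2).round(4))
# white blade in scene: edges crop corners
S=np.array([[187,252],[290,320],[165,240],[245,178]])/6+[155,125]-.4
X=onz("scene",S,[.0972,.0972,.098,.098]);print("scene blade left edge",X[:2].round(4).tolist(),"slot",X[2:].round(4).tolist())
print("pred tip left corner px",proj("scene",[[.5374+.0022+.026,-.2092,.0972],[.5374+.0022-.026,-.2092,.0972]]))
print("pred slot ends px",proj("scene",[[.538+.0285,-.2105,.098],[.538-.0285,-.2105,.098]]), "obs slot",S[2:], "obs tip corner",S[0])
```

```text
[[0.5125, -0.2083, 0.0972], [0.5678, -0.2063, 0.0972], [0.5121, -0.1281, 0.0972], [0.5686, -0.1279, 0.0972]] blade mids [ 0.5402 -0.2073  0.0972] [ 0.5404 -0.128   0.0972]
scene blade left edge [[0.5638, -0.2035, 0.0972], [0.5638, -0.1389, 0.0972]] slot [[0.5653, -0.2161, 0.098], [0.5149, -0.2103, 0.098]]
pred tip left corner px [[183.85434115 166.02160692]
 [196.04381759 154.34251102]]
pred slot ends px [[183.25866107 165.83983425]
 [196.61540114 153.05964568]] obs slot [[182.1        164.6       ]
 [195.43333333 154.26666667]] obs tip corner [185.76666667 166.6       ]
```

>>> drive_tool:
  deltas:
    - [[6,0,0,0],[6,0,-4,0],[4,0,-4,0],[2,0,-4,0],[0,0,-4,0]]

```text
t: 8.77
tcp_pos: [0.5376, -0.0889, 0.0836]
tool_rot: [0.701, 0.713, 0.0, 0.0]
force: [-0.2, 0.3, -2.4]
finger_gap: 0.269
gripper_force: 59.1
```

>>> drive_tool:
  deltas:
    - [[-1,0,0,0],[-2,0,0,0],[-3,0,0,0],[-3,0,0,0]]

```text
t: 9.1
tcp_pos: [0.5369, -0.0908, 0.083]
tool_rot: [0.701, 0.713, -0.0, -0.001]
force: [0.2, 1.0, -3.1]
finger_gap: 0.266
gripper_force: 58.9
```

>>> drive_tool:
  deltas:
    - [[0,0,-5,0],[-0.5,0,-11,0],[-1.5,0,-17,0],[-2,0,-22,0],[-2,0,-22,0]]

```text
t: 9.52
tcp_pos: [0.5369, -0.0926, 0.1062]
tool_rot: [0.701, 0.713, -0.0, -0.0]
force: [-2.0, 2.0, -6.0]
finger_gap: 0.266
gripper_force: 58.0
```

Run:
```python
from h import *
go([.5378,-.0831,.08],91);pitch()
```

```text
t 9.52 tcp [ 0.5369 -0.0926  0.1062] head 90.91 tilt [-0.001  0.001 -1.   ] F [-1.96  2.03 -6.  ] q [-0.38  0.6   1.74  0.    0.8  -0.39] gap 0.266 gf 58.0
delta [ 9.5  1.1 26.3] turn -0.002
tool-frame handle top pts x,y,z
 [[75.7, -0.4, -23.2], [72.8, -0.4, -24.1], [70.2, -0.5, -35.2], [66.9, -0.5, -36.2], [63.1, -0.5, -34.1], [59.7, -0.5, -35.2], [55.7, -0.5, -33.0], [51.8, -0.6, -32.4], [47.7, -0.5, -31.8], [43.6, -0.6, -31.3], [39.3, -0.5, -30.7], [34.9, -0.7, -30.1]] 
pitch by width deg 2.1
cam in tool [  80.1   -0.6 -142.8] end ray dir [-0.037  0.001  1.   ]
```

The pivot trick works: the far end of the handle has risen about 10 mm for only ~4 N. Continuing the arc.

>>> drive_tool:
  deltas:
    - [[-1,0,-5,0],[-2.5,0,-11,0],[-4,0,-16,0],[-5.5,0,-21,0],[-5.5,0,-21,0]]

```text
t: 9.98
tcp_pos: [0.5377, -0.0987, 0.1274]
tool_rot: [0.701, 0.713, 0.0, 0.0]
force: [-2.2, 1.3, -5.3]
finger_gap: 0.268
gripper_force: 57.6
```

>>> drive_tool:
  deltas:
    - [[-2,0,-5,0],[-4.5,0,-10,0],[-7,0,-15,0],[-9.5,0,-20,0],[-9.5,0,-20,0]]

```text
t: 10.4
tcp_pos: [0.5389, -0.1089, 0.148]
tool_rot: [0.701, 0.713, 0.001, 0.002]
force: [-1.4, 2.5, -0.5]
finger_gap: 0.271
gripper_force: 57.8
```

Run:
```python
from h import *
go([.5378,-.0831,.08],91);pitch()
```

```text
t 10.4 tcp [ 0.5389 -0.1089  0.148 ] head 90.96 tilt [ 0.003 -0.002 -1.   ] F [-1.44  2.47 -0.54] q [-0.4   0.54  1.7  -0.    0.89 -0.42] gap 0.271 gf 57.8
delta [25.9 -0.9 68. ] turn -0.001
tool-frame handle top pts x,y,z
 [[72.2, -0.6, -44.7], [69.9, -0.6, -45.4], [67.4, -0.5, -49.9], [65.2, -0.5, -55.2], [62.5, -0.5, -56.0], [59.3, -0.5, -54.8], [55.6, -0.6, -52.4], [52.0, -0.6, -51.0], [47.8, -0.5, -48.3], [43.2, -0.6, -45.3], [38.8, -0.6, -43.6], [34.2, -0.6, -41.8]] 
pitch by width deg 14.9
cam in tool [  80.1   -0.6 -142.8] end ray dir [-0.08 -0.    1.  ]
```

>>> drive_tool:
  deltas:
    - [[-1.5,0,-1.5,0],[-3,0,-3,0],[-4.5,0,-4.5,0],[-4.5,0,-4.5,0]]

```text
t: 10.78
tcp_pos: [0.5383, -0.1109, 0.1512]
tool_rot: [0.701, 0.713, 0.001, -0.0]
force: [-0.5, 7.9, -0.9]
finger_gap: 0.27
gripper_force: 57.9
```

>>> drive_tool:
  deltas:
    - [[-1.6,0,1.1,0],[-3.3,0,2.3,0],[-4.9,0,3.4,0],[-6.6,0,4.6,0],[-6.6,0,4.6,0]]

```text
t: 11.2
tcp_pos: [0.5383, -0.1103, 0.1492]
tool_rot: [0.702, 0.712, 0.006, -0.004]
force: [-0.3, 29.7, 20.4]
finger_gap: 0.27
gripper_force: 60.3
```

Blocked at ~36 N; backing off and looking.

>>> drive_tool:
  deltas:
    - [[6,0,-4,0],[6,0,-4,0],[6,0,-4,0]]

```text
t: 11.45
tcp_pos: [0.5395, -0.1119, 0.1516]
tool_rot: [0.701, 0.713, 0.002, 0.001]
force: [0.8, 9.7, 6.4]
finger_gap: 0.268
gripper_force: 58.5
```

Run:
```python
from h import *
go([.5378,-.0831,.08],91)
a=vision.snapshot("scene");b=vision.snapshot("side");np.save("a5.npy",a);np.save("b5.npy",b)
big=lambda i,x,y,w,h,k:cv2.resize(i[y:y+h,x:x+w,::-1],None,fx=k,fy=k,interpolation=cv2.INTER_CUBIC)
m=np.hstack([big(a,155,115,67,80,6),big(b,250,195,66,80,6)])
cv2.imwrite("pics/tilt.png",m)
```

```text
t 11.45 tcp [ 0.5395 -0.1119  0.1516] head 91.01 tilt [ 0.004  0.001 -1.   ] F [0.8  9.69 6.44] q [-0.41  0.54  1.7   0.    0.9  -0.43] gap 0.268 gf 58.5
delta [28.8 -1.5 71.6] turn 0.0
```

View pics/tilt.png

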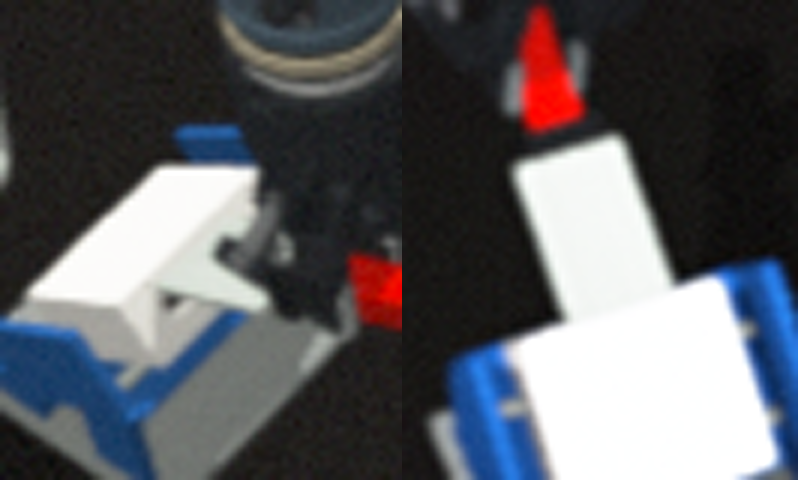

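The scene crop shows the blade tip on the face above the slot: the dark slot is visible below it at ≈(175,298) in the crop. The tip popped out over the upper lip with the pitch short of 35°. I'll measure the pitch, back off, and re-enter lower.

>>> drive_tool:
  deltas:
    - [[5,0,-3,0],[10,0,-6,0],[14,0,-6,0],[14,0,-6,0]]

```text
t: 11.88
tcp_pos: [0.5375, -0.0989, 0.1561]
tool_rot: [0.701, 0.713, -0.0, 0.0]
force: [-0.8, 0.3, -2.7]
finger_gap: 0.265
gripper_force: 57.5
```

```bash
cat >> h.py <<'E'
def state(phi,mouth=(-.2105,.098),L=126,gz=15.3):
    s=manip.sense();p=np.radians(phi);u=(s["tcp_pos"][1]-mouth[0])*1000;v=(s["tcp_pos"][2]-mouth[1])*1000+gz
    c,S=np.cos(np.radians(35)),np.sin(np.radians(35))
    for n,(a,b) in {"grip":(u,v),"tip":(u-L*np.cos(p),v-L*np.sin(p))}.items():print(n,"uv",round(a,1),round(b,1),"dock xz",round(c*a+S*b,1),round(-S*a+c*b,1))
E
python3 - <<'E'
from h import *
go([.5378,-.0831,.08],91);pitch()
for f in(25,28,31):state(f)
b=vision.snapshot("side");a=vision.snapshot("scene");np.save("a6.npy",a);np.save("b6.npy",b)
for n,i in(("scene",a),("side",b)):
    q=i.astype(int);m=(q.min(2)>120)
    s=manip.sense();G=s["tcp_pos"]+[0,0,.0153]
    for f in(20,25,30,35):
        p=np.radians(f);e=np.array([0,np.cos(p),np.sin(p)]);print(n,f,"tip L/R",proj(n,[G-.126*e+[.028,0,0],G-.126*e+[-.024,0,0]]).round(1).tolist(),"blade/collar",proj(n,[G-.046*e+[.027,0,0],G-.046*e-[.025,0,0]]).round(1).tolist())
big=lambda i,x,y,w,h,k:cv2.resize(i[y:y+h,x:x+w,::-1],None,fx=k,fy=k,interpolation=cv2.INTER_CUBIC)
cv2.imwrite("pics/tilt2.png",np.hstack([big(a,155,115,67,80,6),big(b,250,195,66,80,6)]))
E
```

```text
t 11.88 tcp [ 0.5375 -0.0989  0.1561] head 91.0 tilt [-0.    -0.001 -1.   ] F [-0.83  0.27 -2.74] q [-0.39  0.53  1.7  -0.    0.91 -0.4 ] gap 0.265 gf 57.5
delta [15.9  0.6 76.1] turn 0.0
tool-frame handle top pts x,y,z
 [[73.1, -0.8, -43.1], [70.6, -0.8, -43.8], [68.2, -0.8, -49.7], [65.9, -0.6, -53.9], [63.4, -0.8, -55.8], [59.9, -0.6, -53.4], [56.5, -0.7, -52.1], [52.9, -0.7, -50.7], [48.7, -0.8, -48.0], [44.2, -0.7, -45.0], [39.9, -0.7, -43.3], [34.6, -0.8, -39.9]] 
pitch by width deg 14.8
cam in tool [  80.1   -0.6 -142.8] end ray dir [-0.071 -0.002  1.   ]
grip uv 111.4 73.3 dock xz 133.3 -3.9
tip uv -2.8 20.0 dock xz 9.2 18.0
grip uv 111.4 73.3 dock xz 133.3 -3.9
tip uv 0.2 14.1 dock xz 8.2 11.5
grip uv 111.4 73.3 dock xz 133.3 -3.9
tip uv 3.4 8.4 dock xz 7.6 4.9
scene 20 tip L/R [[179.9, 158.0], [192.4, 146.2]] blade/collar [[199.2, 165.1], [211.9, 152.6]]
scene 25 tip L/R [[181.6, 160.9], [194.0, 149.1]] blade/collar [[199.8, 166.2], [212.5, 153.7]]
scene 30 tip L/R [[183.5, 163.8], [195.8, 152.1]] blade/collar [[200.5, 167.3], [213.1, 154.9]]
scene 35 tip L/R [[185.5, 166.8], [197.7, 155.0]] blade/collar [[201.3, 168.4], [213.9, 156.0]]
side 20 tip L/R [[294.0, 239.6], [276.8, 245.0]] blade/collar [[283.8, 214.3], [266.9, 219.3]]
side 25 tip L/R [[293.2, 240.6], [276.2, 246.0]] blade/collar [[283.5, 214.7], [266.7, 219.7]]
side 30 tip L/R [[292.3, 241.2], [275.5, 246.5]] blade/collar [[283.3, 215.0], [266.5, 220.0]]
side 35 tip L/R [[291.4, 241.5], [274.7, 246.8]] blade/collar [[282.9, 215.2], [266.3, 220.2]]
```

View pics/tilt2.png

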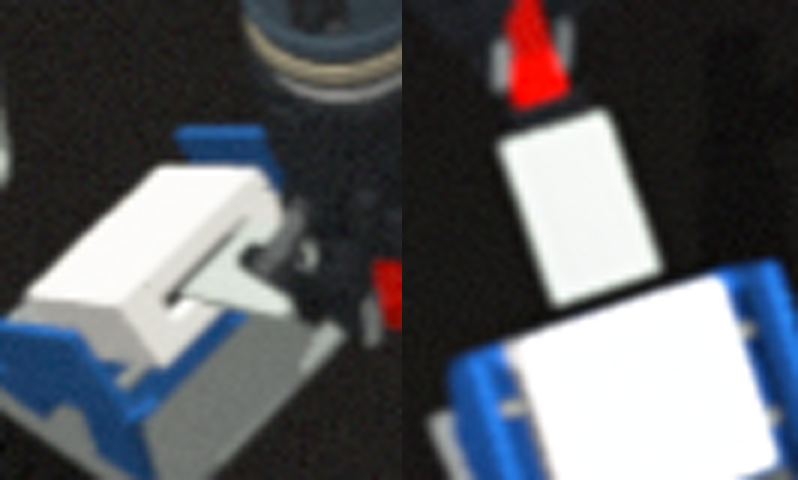

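Scene crop: tip corner at px ≈(184.2,164.5), which fits a pitch of ≈30° and a tip ~9 mm above the slot plane and ~8 mm out. Lowering and re-entering.

>>> drive_tool:
  deltas:
    - [[5,0.5,4,0],[5,0.5,7.5,0],[2,0.5,9.5,0],[-1,0.5,11.5,0],[-1,0.5,11.5,0]]

```text
t: 12.45
tcp_pos: [0.5379, -0.1006, 0.1441]
tool_rot: [0.701, 0.713, -0.0, -0.0]
force: [-0.4, -0.3, -2.2]
finger_gap: 0.271
gripper_force: 57.5
```

>>> drive_tool:
  deltas:
    - [[-1.5,0,1,0],[-3,0,2,0],[-4.5,0,3,0],[-6,0,4,0],[-6,0,4,0]]

```text
t: 12.87
tcp_pos: [0.5381, -0.1063, 0.1406]
tool_rot: [0.701, 0.713, -0.0, -0.0]
force: [-0.3, -0.8, -1.2]
finger_gap: 0.268
gripper_force: 57.5
```

Run:
```python
from h import *
go([.5378,-.0831,.08],91);state(29);state(32)
```

```text
t 12.87 tcp [ 0.5381 -0.1063  0.1406] head 90.96 tilt [-0. -0. -1.] F [-0.34 -0.79 -1.15] q [-0.4   0.55  1.71 -0.    0.88 -0.42] gap 0.268 gf 57.5
delta [23.2  0.1 60.6] turn -0.001
grip uv 104.2 57.9 dock xz 118.6 -12.4
tip uv -6.0 -3.2 dock xz -6.7 0.8
grip uv 104.2 57.9 dock xz 118.6 -12.4
tip uv -2.6 -8.9 dock xz -7.2 -5.8
```

>>> drive_tool:
  deltas:
    - [[-2,0,1.2,0],[-4,0,2.4,0],[-6,0,3.6,0],[-8.5,0,5,0],[-8.5,0,5,0]]

```text
t: 13.28
tcp_pos: [0.5384, -0.1151, 0.1355]
tool_rot: [0.701, 0.713, -0.0, 0.0]
force: [-0.3, -0.5, -2.1]
finger_gap: 0.269
gripper_force: 57.6
```

The tip is about 17 mm inside the slot with no force. Raising the grip normal to the slot to finish the pitch.

>>> drive_tool:
  deltas:
    - [[-1.5,0,-2,0],[-3,0,-4,0],[-4.5,0,-6,0],[-6,0,-8,0],[-6,0,-8,0]]

```text
t: 13.7
tcp_pos: [0.5378, -0.1197, 0.1436]
tool_rot: [0.701, 0.713, 0.0, -0.001]
force: [0.1, 2.3, -4.8]
finger_gap: 0.269
gripper_force: 57.2
```

>>> drive_tool:
  deltas:
    - [[-1.6,0,1.1,0],[-3.3,0,2.3,0],[-4.9,0,3.4,0],[-6.6,0,4.6,0],[-6.6,0,4.6,0]]

```text
t: 14.12
tcp_pos: [0.5381, -0.1269, 0.1386]
tool_rot: [0.701, 0.713, -0.0, -0.001]
force: [0.1, 3.7, -4.6]
finger_gap: 0.267
gripper_force: 57.4
```

Run:
```python
from h import *
go([.5378,-.0831,.08],91);state(33);pitch()
```

```text
t 14.12 tcp [ 0.5381 -0.1269  0.1386] head 90.95 tilt [-0.001  0.001 -1.   ] F [ 0.12  3.74 -4.62] q [-0.43  0.56  1.7   0.    0.88 -0.45] gap 0.267 gf 57.4
delta [43.7  0.4 58.7] turn -0.001
grip uv 83.6 55.9 dock xz 100.6 -2.2
tip uv -22.0 -12.7 dock xz -25.3 2.2
tool-frame handle top pts x,y,z
 [[71.7, -0.8, -46.1], [69.4, -0.8, -46.8], [67.1, -0.8, -52.4], [64.7, -0.8, -55.4], [62.6, -0.9, -59.2], [59.2, -0.8, -57.1], [55.6, -0.9, -54.8], [51.8, -0.8, -52.4], [48.0, -0.8, -51.0], [43.1, -0.8, -46.9], [38.8, -0.8, -45.3], [32.8, -0.8, -40.5]] 
pitch by width deg 17.4
cam in tool [  80.1   -0.6 -142.8] end ray dir [-0.086 -0.002  1.   ]
```

>>> drive_tool:
  deltas:
    - [[-4,0,2.0,0],[-7.5,0,4.3,0],[-11,0,6.6,0],[-14,0,8.7,0],[-14,0,8.7,0]]

```text
t: 14.58
tcp_pos: [0.5384, -0.1413, 0.1299]
tool_rot: [0.701, 0.713, -0.0, -0.0]
force: [0.1, 3.5, -5.9]
finger_gap: 0.267
gripper_force: 57.2
```

>>> drive_tool:
  deltas:
    - [[-3,0,2.1,0],[-6,0,4.2,0],[-9,0,6.3,0],[-12,0,8.4,0],[-12,0,8.4,0]]

```text
t: 15.0
tcp_pos: [0.5386, -0.1531, 0.1216]
tool_rot: [0.701, 0.713, -0.0, -0.0]
force: [0.6, 2.5, -6.1]
finger_gap: 0.268
gripper_force: 57.2
```

Run:
```python
from h import *
go([.5378,-.0831,.08],91);state(34)
```

```text
t 15.0 tcp [ 0.5386 -0.1531  0.1216] head 90.96 tilt [-0.001  0.    -1.   ] F [ 0.59  2.49 -6.11] q [-0.48  0.59  1.69 -0.    0.85 -0.49] gap 0.268 gf 57.2
delta [70.   0.4 41.6] turn -0.001
grip uv 57.4 38.9 dock xz 69.3 -1.1
tip uv -47.1 -31.6 dock xz -56.7 1.1
```

>>> drive_tool:
  deltas:
    - [[-3,0,2.1,0],[-6,0,4.2,0],[-9,0,6.3,0],[-12,0,8.4,0],[-12,0,8.4,0]]

```text
t: 15.42
tcp_pos: [0.539, -0.1653, 0.1134]
tool_rot: [0.701, 0.713, -0.0, -0.0]
force: [0.1, 4.0, -5.0]
finger_gap: 0.268
gripper_force: 57.3
```

>>> drive_tool:
  deltas:
    - [[-1.2,0,0.8,0],[-2.4,0,1.7,0],[-3.6,0,2.5,0],[-4.4,0,3.1,0],[-4.4,0,3.1,0]]

```text
t: 15.83
tcp_pos: [0.5394, -0.1696, 0.1105]
tool_rot: [0.701, 0.713, -0.0, 0.0]
force: [0.1, 3.9, -3.9]
finger_gap: 0.267
gripper_force: 57.4
```

>>> drive_tool:
  deltas:
    - [[-0.8,0,0.6,0],[-1.6,0,1.1,0],[-2.4,0,1.7,0],[-3.2,0,2.3,0],[-3.2,0,2.3,0]]

```text
t: 16.25
tcp_pos: [0.5394, -0.173, 0.1081]
tool_rot: [0.701, 0.713, -0.0, 0.0]
force: [0.0, 3.5, -5.2]
finger_gap: 0.271
gripper_force: 57.4
```

>>> drive_tool:
  deltas:
    - [[-0.8,0,0.6,0],[-1.6,0,1.1,0],[-2.4,0,1.7,0],[-2.4,0,1.7,0]]

```text
t: 16.58
tcp_pos: [0.5394, -0.1753, 0.1064]
tool_rot: [0.701, 0.713, -0.0, 0.0]
force: [1.3, 3.1, -4.6]
finger_gap: 0.271
gripper_force: 57.4
```

>>> drive_tool:
  deltas:
    - [[-0.8,0,0.6,0],[-1.6,0,1.1,0],[-1.6,0,1.1,0]]

```text
t: 16.83
tcp_pos: [0.5394, -0.1765, 0.1055]
tool_rot: [0.701, 0.713, 0.0, -0.0]
force: [-0.2, 4.9, -1.7]
finger_gap: 0.266
gripper_force: 57.7
```

>>> drive_tool:
  deltas:
    - [[-0.8,0,0.6,0],[-1.6,0,1.1,0],[-1.6,0,1.1,0]]

```text
t: 17.08
tcp_pos: [0.5394, -0.1766, 0.1054]
tool_rot: [0.701, 0.713, 0.001, -0.001]
force: [-0.2, 10.6, 4.4]
finger_gap: 0.277
gripper_force: 58.5
```

>>> drive_tool:
  deltas:
    - [[-0.4,0,0.3,0],[-0.8,0,0.6,0],[-0.8,0,0.6,0]]

```text
t: 17.33
tcp_pos: [0.5394, -0.1766, 0.1054]
tool_rot: [0.701, 0.713, 0.001, -0.001]
force: [0.1, 12.5, 8.7]
finger_gap: 0.266
gripper_force: 59.1
```

Seated: the force rises to 15 N with no motion. Easing off, releasing, and withdrawing straight up.

>>> drive_tool:
  deltas:
    - [[1.5,0,-1,0],[1.5,0,-1,0]]

```text
t: 17.5
tcp_pos: [0.5394, -0.1766, 0.1055]
tool_rot: [0.701, 0.713, 0.0, -0.0]
force: [-0.0, 7.1, 2.1]
finger_gap: 0.272
gripper_force: 58.2
```

>>> drive_tool:
  deltas:
    - [[0,0,0,0],[0,0,0,0],[0,0,0,0],[0,0,0,0],[0,0,0,0]]
  jaw: 60

```text
t: 17.92
tcp_pos: [0.5398, -0.1785, 0.105]
tool_rot: [0.701, 0.713, -0.0, 0.001]
force: [0.1, 0.2, -0.9]
finger_gap: 0.7
gripper_force: 0.0
```

>>> drive_tool:
  deltas:
    - [[0,0,-10,0],[0,0,-30,0],[0,0,-60,0],[0,0,-90,0],[0,0,-120,0]]

```text
t: 18.33
tcp_pos: [0.5392, -0.1776, 0.2265]
tool_rot: [0.701, 0.713, -0.0, 0.0]
force: [-0.4, -1.0, -0.3]
finger_gap: 0.702
gripper_force: 0.0
```

>>> drive_tool:
  deltas:
    - [[30,0,-20,0],[70,0,-40,0],[110,0,-50,0],[150,0,-50,0],[150,0,-50,0]]

```text
t: 18.75
tcp_pos: [0.5359, -0.0212, 0.2767]
tool_rot: [0.699, 0.715, 0.002, -0.0]
force: [-0.4, -0.9, -0.8]
finger_gap: 0.704
gripper_force: 0.0
```

Run:
```python
from h import *
go([.5378,-.0831,.08],91)
a=vision.snapshot("scene");b=vision.snapshot("side");np.save("a7.npy",a);np.save("b7.npy",b)
big=lambda i,x,y,w,h,k:cv2.resize(i[y:y+h,x:x+w,::-1],None,fx=k,fy=k,interpolation=cv2.INTER_CUBIC)
cv2.imwrite("pics/end.png",np.hstack([big(a,150,115,80,100,5),big(b,245,185,80,100,5)]))
M=np.array([.5385,-.2105,.098]);c,s=np.cos(np.radians(35)),np.sin(np.radians(35));e=np.array([0,c,s]);z=np.array([0,-s,c])
for n,i in(("scene",a),("side",b)):
    q=i.astype(int);m=((q[...,0]>90)&(q[...,0]>2*q[...,1])&(q[...,0]>2*q[...,2]));ys,xs=np.nonzero(m);r=cv2.minAreaRect(np.float32(np.c_[xs,ys]))
    print(n,"red box",cv2.boxPoints(r).round(1).tolist(),"pred handle top ends",proj(n,[M+.014*e+.009*z,M+.12*e+.009*z,M+.12*e-.009*z]).round(1).tolist())
```

```text
t 18.75 tcp [ 0.5359 -0.0212  0.2767] head 91.31 tilt [ 0.002  0.003 -1.   ] F [-0.38 -0.94 -0.82] q [-0.25  0.35  1.6   0.    1.19 -0.27] gap 0.704 gf 0.0
delta [-6.250e+01  1.000e-01  1.965e+02] turn 0.005
scene red box [[187.89999389648438, 163.10000610351562], [204.3000030517578, 117.5999984741211], [380.0, 181.0], [363.6000061035156, 226.5]] pred handle top ends [[190.8, 157.3], [212.1, 159.1], [215.7, 164.4]]
side red box [[165.8000030517578, 225.39999389648438], [174.3000030517578, 170.60000610351562], [341.20001220703125, 196.5], [332.6000061035156, 251.3000030517578]] pred handle top ends [[283.1, 241.8], [272.3, 206.3], [271.0, 207.1]]
```

View pics/end.png

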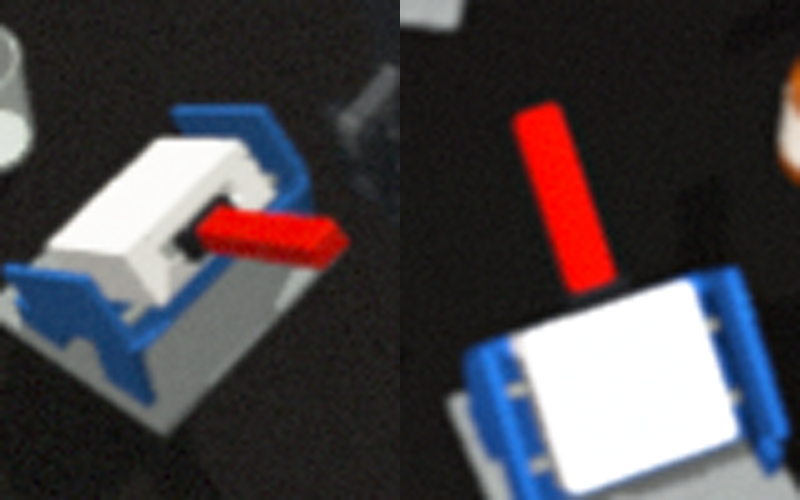

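The scraper stands in the slot, with the collar flush on the white block and the handle end at side px ≈(272,207) (predicted (272,206)). The gripper is clear. Handing in.

```bash
python3 -c "
from station import manip
print(manip.sign_off())"
```

```text
the job is handed in; nothing more can be done
None
```

The red-handled scraper is fully in the dock slot, with its collar against the white block, and released with the gripper clear. I handed the job in at about 19 s, and it returned no verdict.

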